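Slide the engraving stage to the red stop

TASK

On the engraver's slide rail, gently press down the green pad in the middle of the white stage with the fingertips to free its friction brake, and, keeping it pressed, push the stage along the rail until it rests against the red stop. Then let the pad come up so the brake holds it there, and move clear. Do not force the stage while the brake grips, do not run it against the grey stop, and leave the tools, bottle and eyepiece on the bench where they are.

Things in the scene. Friction and masses are not known exactly. Their poses are not given: they have to be found in the camera images.
- rail: Fixed straight slide rail on a blue base plate 440 x 70 mm with white scale ticks, screwed to the bench. Origin on the table under its middle; its y axis runs along the rail, z up, x across the rail towards the side where the stage carries its work plate. It turns about z from start to start (up to 0.35 rad).
- stage (a joint): Position of the white stage (carriage) along the rail's +y, in m; 0 in the rail's middle, where it starts, -0.17 and 0.17 at the limits. On its +x side the stage carries a plate with a brass medal on a wooden disc, reaching 109 mm from the rail's middle, 56 mm high.
- stage_mid (a point): Middle of the white stage (moves with it), 46 mm above the table; axes as the rail. The stage is 90 mm long (along the rail), 70 mm wide, with a raised white block 20 mm long at each end (tops 64 mm above the table); between them is a well 50 mm long, open across the rail, holding the green pad.
- pad (a joint): How far the green pad is pressed down, in m: 0 up, 0.008 at the bottom. Its spring resists with 14 N at first, 17.2 N at the bottom. While it is up, a friction brake holds the stage against some 6 to 9 N along the rail; pressed 1 mm or more (aim for half of the travel) the brake is off and the stage slides with about 1 N. It brakes again once the pad is let up.
- pad_top (a point): Centre of the upper face of the green release pad with a white cross, in the stage's middle: 54 mm across the rail by 46 mm along it. The face is 58 mm above the table when released, 6 mm below the tops of the white end blocks; the point goes down with the pad.
- stop_red: Red stop block fixed astride the rail, 64 mm across the rail, 24 mm along it, 54 mm high with a small steel screw head (6 mm) on top; origin on the table under its centre, axes as the rail. May be on either side of the stage. The stage touches it when the stage's middle is 57 mm from the stop's middle along the rail.
- stop_grey: The same block in dark grey, fixed on the rail on the other side of the stage.
- graver: loose engraving tool lying down: dark wooden mushroom handle 46 mm long and 28 mm across, steel shank 65 mm; origin on the table under the joint of handle and shank, x towards the steel tip
- brush: loose hand brush lying down, 160 mm long; origin under its middle, x along it
- oil_bottle: loose amber glass bottle with black cap, 36 mm diameter, 62 mm high; origin at the centre of its underside
- loupe: loose black eyepiece tube, standing, 36 mm diameter, 28 mm high; origin at the centre of its underside

How it is judged:
By the outcome, as a careful person would: the job done as asked, in the order asked, and still so for the second after the job is handed in, with the robot touching nothing.
It also fails if it takes over 35 s, if anything falls off the work surface, if the arm or the gripper's body presses on something with over 40 N, if the wrist force passes 120 N, or if a joint passes its speed limit or range.

ROBOT

A 6-joint arm with a two-finger parallel gripper is mounted at the origin on the work surface. World frame = base frame: x ahead of the robot, y to its left, z up, the work surface at z = 0. Lengths are in mm, angles in rad, forces in N, time in s.
With the tool pointing down it reaches from about 325 to 900 mm from the base axis. Payload 6.1 kg.
Tool frame: the origin (TCP) lies on the centre line of the jaws, within the pads' length; the fingertips stand 25 mm ahead of it and the grasp point (between the pads) lies 6 mm ahead of it; z points along the fingers, y is the line along which they close (so a half turn about z gives the same grasp; the last joint's range is limited). The gripper opens to 87 mm and grips with 3 to 60 N. Pads are 19 mm wide; open, the fingers measure 117 mm over their backs; the gripper's body (75 mm by 190 mm) begins 51 mm behind the grasp point.
Start: joints at [-1.264, 0.22, 1.526, -0, 1.395, -0.126], TCP at [262.126, -567.367, 247.538] pointing down, gripper open.
Joint ranges: [-2.98, 2.98], [-0.91, 2.08], [0.09, 2.57], [-1.24, 4.39], [0.2, 2.65], [-2.68, 2.68]. Speed limits (rad/s): [2.57, 2.57, 3.01, 3.14, 3.14, 3.14].

INTERFACE

Orientations are given as a unit quaternion [w, x, y, z].
In Python, from station import bot, eyes gives the robot as it stands. The module is installed in compiled form; this text tells all that it offers.
- The arm moves only by the shell command python3 -m creep 'ROWS' [FORCE]. ROWS is JSON, a list of rows, each an object of numbers: "x", "y", "z": the shift along the tool's x, y, z in cm; "rx", "ry", "rz": the turn, a rotation vector about the tool's x, y, z in rad; "fingers": the opening, from 0 (shut) to 1 (fully open). In form: [{"x": .., "y": .., "z": .., "rx": .., "ry": .., "rz": .., "fingers": ..}, ...]. A call has 1 to 20 rows; each row shifts and turns the commanded pose from where the row before left it, along the tool's axes as they then stand; what a row does not reach is not made up. A row lasts 1/10 s, in which the tool goes at most 50 mm and 8.59 degrees, less where a joint would pass 70% of its speed; a pose out of reach is approached as far as the arm can. A call is refused whole if a number of a shift passes 5 or a number of a turn 0.15, either way. A call with a gripper value outside its range is refused whole. The fingers move at their own pace and stop on an object; FORCE is the grip in N (left out, the last holds). Time passes only in rows, so rows that do not move let the fingers close. It gives the time, the measured TCP pose, the force, the opening and the grip force at its end, in the units of the state.
- bot.get_state(): the state, without advancing time (a new reading comes with each control period).
- eyes.grab_frame(name): name is "side" or "top" or "wrist"; returns the picture (420x560x3 uint8, blue, green, red); there is no depth.
- eyes.camera_info(name): a dict with "fx", "fy", "cx", "cy" (pixels), "distortion" ([k1, k2, p1, p2, k3] as OpenCV has them; the pictures are not rectified), "extrinsics" (4x4, takes a point from camera to world coordinates); the wrist camera has in their place "hand_eye" (4x4, takes a point from camera to tool coordinates, whose origin is the TCP and whose axes are the flange's). Camera axes: x right, y down, z forward; pixel columns grow to the right and rows downward; lengths in mm; the calibration is good to about 2 mm. A picture is of the moment at which its call begins: read the wrist's pose just before it. camera_info takes no time and is no camera call.
- bot.close_job(): hands the job in; it is judged then, once.
The state is a dict: "clock": time; "q": joint angles; "joint_vel": joint speeds; "effort": joint torques, N m; "tcp_pos": TCP position; "tool_rot": TCP orientation; "contact_force": force on the tool from outside, world axes, zero at the start; "torque": the same for the moment, N m; "gripper_width": finger opening in mm; "grip_force": force on a finger pad.
Only numpy, scipy, OpenCV 4.12 (cv2) and the standard library are available. Lean on these libraries where they do the work, as an engineer would, in place of code of your own. Each camera call takes 0.05 s, during which the arm holds its last target. There are 200 camera calls.

## Working session

There is one attempt and no reset: what is moved stays moved. The work goes in short steps, Python scripts to look and compute and a shell command to move; the robot and the scene stay as the last step left them, time stands still between calls to the robot, and variables do not carry over. Pictures are saved under pics/ and viewed, at most 10 in all, crops included, and the job is handed in when it is done.

```bash
mkdir -p pics; python3 - <<'E'
from station import bot, eyes
import cv2,numpy as np
s=bot.get_state(); print({k:np.round(v,3) for k,v in s.items()})
a=eyes.grab_frame("top"); b=eyes.grab_frame("side")
cv2.imwrite("pics/top0.png",a); cv2.imwrite("pics/side0.png",b)
for n in("top","side","wrist"):
  i=eyes.camera_info(n); print(n,{k:np.round(v,3).tolist() for k,v in i.items()})
E
```

```text
{'clock': np.float64(0.0), 'q': array([-1.264,  0.221,  1.528, -0.   ,  1.395, -0.126]), 'joint_vel': array([-0.001,  0.001,  0.   ,  0.   , -0.   ,  0.001]), 'effort': array([-3.0000e-03, -4.9461e+01, -3.8738e+01,  7.0000e-02,  5.7000e-02,
       -0.0000e+00]), 'tcp_pos': array([ 261.949, -566.792,  246.393]), 'tool_rot': array([-0.001,  0.977,  0.215, -0.   ]), 'contact_force': array([0.668, 0.99 , 0.261]), 'torque': array([-0.02 , -0.052,  0.001]), 'grip_force': np.float64(0.0), 'gripper_width': np.float64(86.875)}
top {'fx': 479.991, 'fy': 479.991, 'cx': 288.139, 'cy': 216.746, 'distortion': [-0.03, 0.0, 0.0, 0.0, 0.0], 'extrinsics': [[0.016, -0.99, 0.139, 492.03], [-1.0, -0.019, -0.015, 29.64], [0.018, -0.139, -0.99, 901.63], [0.0, 0.0, 0.0, 1.0]]}
side {'fx': 463.04, 'fy': 463.04, 'cx': 283.037, 'cy': 209.192, 'distortion': [0.051, 0.0, 0.0, 0.0, 0.0], 'extrinsics': [[0.993, -0.071, 0.095, 541.55], [-0.119, -0.607, 0.786, -552.676], [0.002, -0.792, -0.611, 515.001], [0.0, 0.0, 0.0, 1.0]]}
wrist {'fx': 312.074, 'fy': 312.074, 'cx': 275.972, 'cy': 205.888, 'distortion': [-0.071, 0.0, 0.0, 0.0, 0.0], 'hand_eye': [[0.0, -0.963, -0.269, 72.744], [1.0, 0.0, -0.0, 0.334], [0.0, -0.269, 0.963, -137.712], [0.0, 0.0, 0.0, 1.0]]}
```

View pics/top0.png

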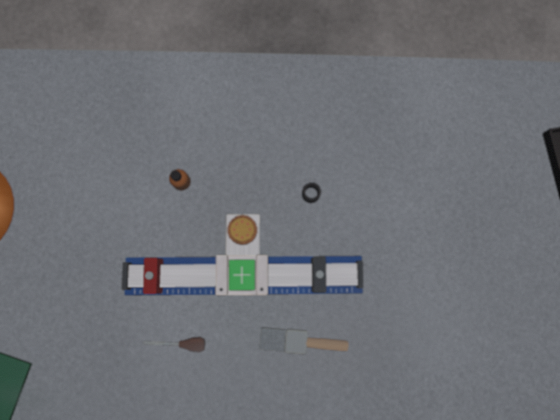

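View pics/side0.png

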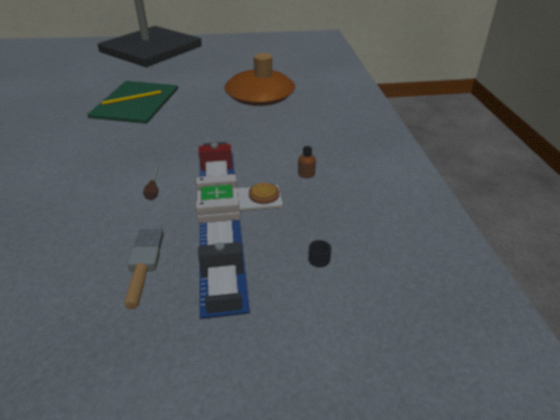

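The top view shows the green pad at (242,275), the red stop at (151,276) on world +y, the grey stop at (319,274), and the work plate upward (world +x). The tools, bottle and eyepiece are all clear of the rail. In the side view the pad is at (217,192) and the red stop at (215,155). Next I'll measure these points.

```bash
cat > h.py <<'E'
from station import bot, eyes
import cv2,numpy as np
from scipy.spatial.transform import Rotation as R
def pose():
    s=bot.get_state(); T=np.eye(4); q=s["tool_rot"]
    T[:3,:3]=R.from_quat([q[1],q[2],q[3],q[0]]).as_matrix(); T[:3,3]=s["tcp_pos"]; return T
def ray(n,uv,T=None):
    i=eyes.camera_info(n); K=np.array([[i["fx"],0,i["cx"]],[0,i["fy"],i["cy"]],[0,0,1]])
    E=np.array(i["extrinsics"]) if n!="wrist" else T@np.array(i["hand_eye"])
    p=cv2.undistortPoints(np.array([[uv]],float),K,np.array(i["distortion"]))[0,0]
    d=E[:3,:3]@[p[0],p[1],1]; return E[:3,3],d/np.linalg.norm(d)
def plane(r,z): return r[0]+r[1]*(z-r[0][2])/r[1][2]
def tri(*rs):
    A=sum(np.eye(3)-np.outer(d,d) for o,d in rs); b=sum((np.eye(3)-np.outer(d,d))@o for o,d in rs)
    return np.linalg.solve(A,b)
def blob(im,lo,hi,roi=None):
    m=cv2.inRange(cv2.cvtColor(im,cv2.COLOR_BGR2HSV),lo,hi)
    if roi: k=np.zeros_like(m); x0,y0,x1,y1=roi; k[y0:y1,x0:x1]=255; m&=k
    m=cv2.morphologyEx(m,cv2.MORPH_CLOSE,np.ones((5,5)))
    c=max(cv2.findContours(m,cv2.RETR_EXTERNAL,cv2.CHAIN_APPROX_NONE)[0],key=cv2.contourArea)
    M=cv2.moments(c); return (M["m10"]/M["m00"],M["m01"]/M["m00"]),cv2.minAreaRect(c)
G=((50,120,60),(75,255,255)); B=((105,120,40),(125,255,255))
E
python3 - <<'E'
from h import *
a=cv2.imread("pics/top0.png"); b=cv2.imread("pics/side0.png")
ga,ra=blob(a,*G,roi=(200,230,290,310)); gb,rb=blob(b,*G,roi=(180,170,250,215)); print(ga,ra,gb,rb)
print("pad tri",tri(ray("top",ga),ray("side",gb)),"plane58",plane(ray("top",ga),58),plane(ray("side",gb),58))
def screw(im,roi):
    x0,y0,x1,y1=roi; g=cv2.cvtColor(im,cv2.COLOR_BGR2GRAY)[y0:y1,x0:x1]
    return g
for n,im,p in(("red",a,(149,275)),("grey",a,(320,274))): print(n,plane(ray("top",p),56))
sc=np.vstack([cv2.resize(a[245:310,110:375],None,fx=3,fy=3,interpolation=2),cv2.resize(b[135:250,170:302],None,fx=3,fy=3,interpolation=2)[:, :].repeat(1,1) if 0 else np.zeros((1,795,3),np.uint8)])
cv2.imwrite("pics/c1.png",sc)
cv2.imwrite("pics/c2.png",cv2.resize(b[135:315,170:300],None,fx=3,fy=3,interpolation=2))
E
```

```text
(241.5, 274.5) ((241.5, 274.5), (27.0, 23.0), 90.0) (216.478437341451, 191.6823947234906) ((216.47242736816406, 191.66896057128906), (12.373777389526367, 29.89637565612793), 85.2363510131836)
pad tri [506.84465245  96.34351141  58.0847765 ] plane58 [507.35558952  96.38733206  58.        ] [506.32987522  96.41056519  58.        ]
red [503.61524029 257.91769929  56.        ]
grey [510.56006577 -40.8217289   56.        ]
```

View pics/c1.png

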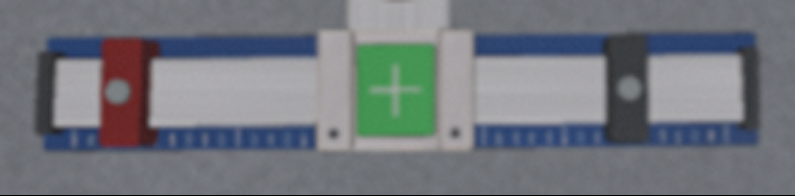

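View pics/c2.png

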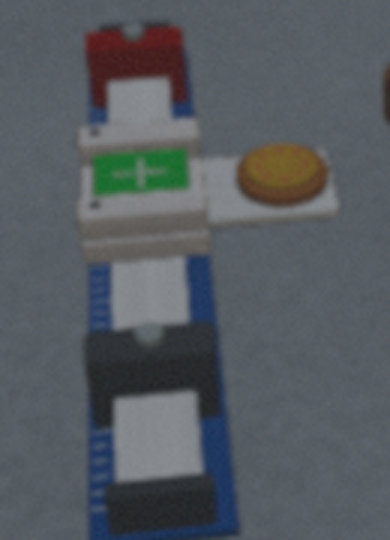

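```bash
python3 - <<'E'
from h import *
r=tri(ray("top",(149,275.3)),ray("side",(214.3,145.3))); g=tri(ray("top",(319.7,274.3)),ray("side",(219.7,246)))
p=np.array([506.8,96.3,58]);d=(r-g)[:2];d/=np.linalg.norm(d)
print(r,g,"yaw",np.arctan2(-d[0],d[1]),"travel red",(r-p)[:2]@d-57,"grey",(p-g)[:2]@d-57)
E
python3 -m creep '[{"rz":0.137,"fingers":0},{"rz":0.137},{"rz":0.137},{"x":1,"y":-2,"z":0},{"x":1.4,"y":-3.7,"z":0.3},{"x":1.6,"y":-4,"z":0.3},{"x":1.6,"y":-4,"z":0.4},{"x":1.6,"y":-4,"z":0.4},{"x":1.6,"y":-4,"z":0.4},{"x":1.6,"y":-4,"z":0.4},{"x":1.6,"y":-4,"z":0.4},{"x":1.6,"y":-4,"z":0.4},{"x":1.6,"y":-4,"z":0.4},{"x":1.6,"y":-4,"z":0.4},{"x":1.6,"y":-4,"z":0.4},{"x":1.6,"y":-4,"z":0.4},{"x":1.6,"y":-4,"z":0.3},{"x":1.6,"y":-4,"z":0.1},{"x":1.6,"y":-4},{"x":1.2,"y":-4}]' 20
```

```text
[503.02111764 257.89728343  55.95075942] [510.07829392 -40.23298967  56.7406402 ] yaw 0.023667031587133035 travel red 104.64145451113683 grey 79.57233369382104invalid input
```

```bash
python3 -m creep '[{"x":0,"y":0,"z":0,"rx":0,"ry":0,"rz":0.137,"fingers":0},{"x":0,"y":0,"z":0,"rx":0,"ry":0,"rz":0.137,"fingers":0},{"x":0,"y":0,"z":0,"rx":0,"ry":0,"rz":0.137,"fingers":0}]' 20
```

```text
clock: 0.4
tcp_pos: [262.0, -567.0, 246.8]
tool_rot: [-0.001, 1.0, 0.008, -0.0]
contact_force: [-0.5, -0.3, 0.5]
gripper_width: 70.5
grip_force: 0.0
```

```bash
python3 -m creep '[{"x":1,"y":-2,"z":0,"rx":0,"ry":0,"rz":0,"fingers":0},{"x":1.4,"y":-3.5,"z":0.3,"rx":0,"ry":0,"rz":0,"fingers":0},{"x":1.6,"y":-4,"z":0.3,"rx":0,"ry":0,"rz":0,"fingers":0},{"x":1.6,"y":-4,"z":0.3,"rx":0,"ry":0,"rz":0,"fingers":0},{"x":1.6,"y":-4,"z":0.3,"rx":0,"ry":0,"rz":0,"fingers":0},{"x":1.6,"y":-4,"z":0.3,"rx":0,"ry":0,"rz":0,"fingers":0},{"x":1.6,"y":-4,"z":0.3,"rx":0,"ry":0,"rz":0,"fingers":0},{"x":1.6,"y":-4,"z":0.3,"rx":0,"ry":0,"rz":0,"fingers":0},{"x":1.6,"y":-4,"z":0.3,"rx":0,"ry":0,"rz":0,"fingers":0},{"x":1.6,"y":-4,"z":0.3,"rx":0,"ry":0,"rz":0,"fingers":0},{"x":1.6,"y":-4,"z":0.3,"rx":0,"ry":0,"rz":0,"fingers":0},{"x":1.6,"y":-4,"z":0.3,"rx":0,"ry":0,"rz":0,"fingers":0},{"x":1.6,"y":-4,"z":0.3,"rx":0,"ry":0,"rz":0,"fingers":0},{"x":1.6,"y":-4,"z":0.3,"rx":0,"ry":0,"rz":0,"fingers":0},{"x":1.6,"y":-4,"z":0.3,"rx":0,"ry":0,"rz":0,"fingers":0},{"x":1.6,"y":-4,"z":0.3,"rx":0,"ry":0,"rz":0,"fingers":0},{"x":1,"y":-4,"z":0.3,"rx":0,"ry":0,"rz":0,"fingers":0},{"x":0.4,"y":-2,"z":0,"rx":0,"ry":0,"rz":0,"fingers":0},{"x":0,"y":0,"z":0,"rx":0,"ry":0,"rz":0,"fingers":0}]'
cat > look.py <<'E'
from h import *
import sys
T=pose(); im=eyes.grab_frame("wrist"); cv2.imwrite(f"pics/{sys.argv[1]}.png",im)
c,r=blob(im,*G); P=plane(ray("wrist",c,T),58)
yaw=0.0237; x=T[:3,0]; t=np.arctan2(x[1],x[0]); print("px",c,r,"pad@58",P,"tcp",T[:3,3],"toolz",T[:3,2],"yaw",t)
for Q in(P,np.array([506.8,96.3,58])): print("in tool mm",T[:3,:3].T@(Q-T[:3,3]))
E
python3 look.py w1
```

```text
clock: 2.3
tcp_pos: [509.1, 115.7, 198.9]
tool_rot: [-0.0, 1.0, 0.013, -0.001]
contact_force: [-0.2, 0.3, 0.1]
gripper_width: 0.6
grip_force: 0.0
px (296.1895816679989, 202.81108446576073) ((296.5, 203.0), (54.0, 47.0), 90.0) pad@58 [507.39679877  96.5244705   58.        ] tcp [509.07220415 115.72436199 198.90732508] toolz [-1.09566137e-03  6.22842096e-04 -9.99999206e-01] yaw 0.025459487325623368
in tool mm [ -2.0115252   19.24268109 140.89709035]
in tool mm [ -2.6138445   19.45188667 140.89760443]
```

View pics/w1.png

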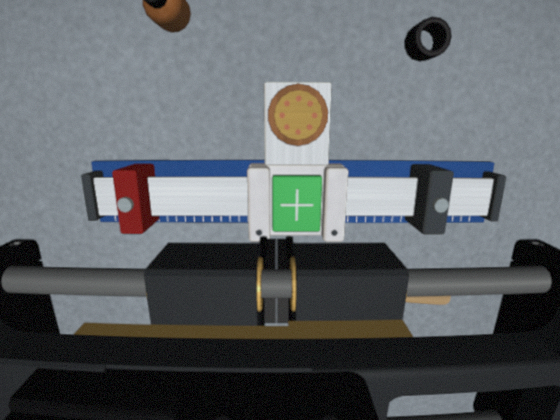

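The wrist view shows the pad at (296,203), the red stop on the left at (125,205) and the grey stop at (441,205). It puts the pad at (507, 96, 58), matching the other views, and the tool is aligned with the rail. I'll move to just above the pad.

```bash
python3 -m creep '[{"x":-0.1,"y":1,"z":0,"rx":0,"ry":0,"rz":0,"fingers":0},{"x":-0.13,"y":0.93,"z":1,"rx":0,"ry":0,"rz":0,"fingers":0},{"x":0,"y":0,"z":2.5,"rx":0,"ry":0,"rz":0,"fingers":0},{"x":0,"y":0,"z":3,"rx":0,"ry":0,"rz":0,"fingers":0},{"x":0,"y":0,"z":2.5,"rx":0,"ry":0,"rz":0,"fingers":0},{"x":0,"y":0,"z":1.5,"rx":0,"ry":0,"rz":0,"fingers":0},{"x":0,"y":0,"z":0.5,"rx":0,"ry":0,"rz":0,"fingers":0},{"x":0,"y":0,"z":0,"rx":0,"ry":0,"rz":0,"fingers":0},{"x":0,"y":0,"z":0,"rx":0,"ry":0,"rz":0,"fingers":0}]'
```

```text
clock: 3.25
tcp_pos: [508.1, 93.1, 90.3]
tool_rot: [0.0, 1.0, 0.01, 0.001]
contact_force: [-0.3, -0.5, 0.4]
gripper_width: 0.1
grip_force: 0.0
```

```bash
python3 -m creep '[{"x":-0.1,"y":-0.3,"z":0,"rx":0,"ry":0,"rz":0,"fingers":0},{"x":0,"y":0,"z":0.3,"rx":0,"ry":0,"rz":0,"fingers":0},{"x":0,"y":0,"z":0.2,"rx":0,"ry":0,"rz":0,"fingers":0},{"x":0,"y":0,"z":0.2,"rx":0,"ry":0,"rz":0,"fingers":0},{"x":0,"y":0,"z":0.15,"rx":0,"ry":0,"rz":0,"fingers":0},{"x":0,"y":0,"z":0.15,"rx":0,"ry":0,"rz":0,"fingers":0},{"x":0,"y":0,"z":0,"rx":0,"ry":0,"rz":0,"fingers":0},{"x":0,"y":0,"z":0,"rx":0,"ry":0,"rz":0,"fingers":0}]'
```

```text
clock: 4.05
tcp_pos: [506.8, 97.0, 81.2]
tool_rot: [0.0, 1.0, 0.011, 0.0]
contact_force: [-6.1, 0.2, 14.4]
gripper_width: 0.3
grip_force: 7.0
```

```bash
python3 -m creep '[{"x":0,"y":0,"z":0.12,"rx":0,"ry":0,"rz":0,"fingers":0},{"x":0,"y":0,"z":0.12,"rx":0,"ry":0,"rz":0,"fingers":0},{"x":0,"y":0,"z":0,"rx":0,"ry":0,"rz":0,"fingers":0},{"x":0,"y":0,"z":0,"rx":0,"ry":0,"rz":0,"fingers":0}]'
```

```text
clock: 4.45
tcp_pos: [506.8, 97.0, 78.9]
tool_rot: [0.0, 1.0, 0.011, 0.0]
contact_force: [-6.2, -0.3, 14.5]
gripper_width: 0.3
grip_force: 7.5
```

```bash
python3 -m creep '[{"x":0,"y":-0.1,"z":0,"rx":0,"ry":0,"rz":0,"fingers":0},{"x":0,"y":-0.2,"z":0,"rx":0,"ry":0,"rz":0,"fingers":0},{"x":0,"y":-0.3,"z":0,"rx":0,"ry":0,"rz":0,"fingers":0},{"x":0,"y":-0.3,"z":0,"rx":0,"ry":0,"rz":0,"fingers":0},{"x":0,"y":-0.3,"z":0,"rx":0,"ry":0,"rz":0,"fingers":0},{"x":0,"y":-0.3,"z":0,"rx":0,"ry":0,"rz":0,"fingers":0}]'; python3 look.py w2
```

```text
clock: 5.05
tcp_pos: [506.5, 112.0, 79.0]
tool_rot: [0.0, 1.0, 0.011, 0.0]
contact_force: [-6.2, -1.2, 15.6]
gripper_width: 0.2
grip_force: 7.5
px (276.26839158138637, 223.61511231254423) ((276.0, 224.5), (80.0, 37.0), 0.0) pad@58 [525.17269921 111.69406056  58.        ] tcp [506.46958054 112.00587796  78.97536271] toolz [ 3.31361397e-04 -2.96394476e-04 -9.99999901e-01] yaw 0.0222904868584828
in tool mm [18.68471129  0.72223481 20.98165055]
in tool mm [-0.02653542 15.7029698  20.98012526]
```

View pics/w2.png

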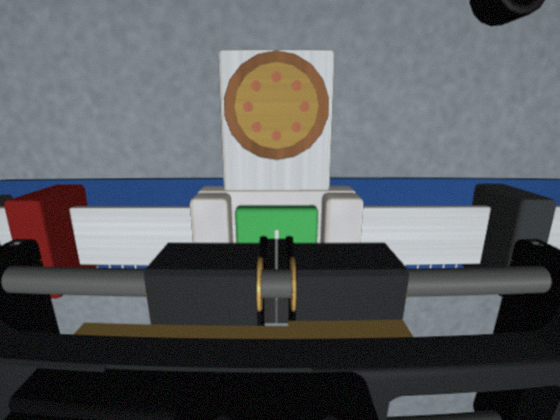

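The pad is centred on the fingers at column 276 and the stage has moved 15 mm with the tool. Drag is about 1 N. I'll continue to just short of the stop.

```bash
python3 -m creep '[{"x":0,"y":-0.4,"z":0,"rx":0,"ry":0,"rz":0,"fingers":0},{"x":0,"y":-0.5,"z":0,"rx":0,"ry":0,"rz":0,"fingers":0},{"x":0,"y":-0.5,"z":0,"rx":0,"ry":0,"rz":0,"fingers":0},{"x":0,"y":-0.5,"z":0,"rx":0,"ry":0,"rz":0,"fingers":0},{"x":0,"y":-0.5,"z":0,"rx":0,"ry":0,"rz":0,"fingers":0},{"x":0,"y":-0.5,"z":0,"rx":0,"ry":0,"rz":0,"fingers":0},{"x":0,"y":-0.5,"z":0,"rx":0,"ry":0,"rz":0,"fingers":0},{"x":0,"y":-0.5,"z":0,"rx":0,"ry":0,"rz":0,"fingers":0},{"x":0,"y":-0.5,"z":0,"rx":0,"ry":0,"rz":0,"fingers":0},{"x":0,"y":-0.5,"z":0,"rx":0,"ry":0,"rz":0,"fingers":0},{"x":0,"y":-0.5,"z":0,"rx":0,"ry":0,"rz":0,"fingers":0},{"x":0,"y":-0.5,"z":0,"rx":0,"ry":0,"rz":0,"fingers":0},{"x":0,"y":-0.5,"z":0,"rx":0,"ry":0,"rz":0,"fingers":0},{"x":0,"y":-0.5,"z":0,"rx":0,"ry":0,"rz":0,"fingers":0},{"x":0,"y":-0.5,"z":0,"rx":0,"ry":0,"rz":0,"fingers":0},{"x":0,"y":-0.4,"z":0,"rx":0,"ry":0,"rz":0,"fingers":0},{"x":0,"y":-0.2,"z":0,"rx":0,"ry":0,"rz":0,"fingers":0},{"x":0,"y":0,"z":0,"rx":0,"ry":0,"rz":0,"fingers":0}]'
```

```text
clock: 6.9
tcp_pos: [504.5, 192.7, 79.0]
tool_rot: [-0.0, 1.0, 0.011, 0.0]
contact_force: [-6.7, 0.1, 14.6]
gripper_width: 0.5
grip_force: 7.5
```

```bash
python3 -m creep '[{"x":0,"y":-0.15,"z":0,"rx":0,"ry":0,"rz":0,"fingers":0},{"x":0,"y":-0.15,"z":0,"rx":0,"ry":0,"rz":0,"fingers":0},{"x":0,"y":-0.15,"z":0,"rx":0,"ry":0,"rz":0,"fingers":0},{"x":0,"y":-0.15,"z":0,"rx":0,"ry":0,"rz":0,"fingers":0},{"x":0,"y":-0.1,"z":0,"rx":0,"ry":0,"rz":0,"fingers":0}]'; python3 -m creep '[{"x":0,"y":-0.1,"z":0,"rx":0,"ry":0,"rz":0,"fingers":0},{"x":0,"y":0,"z":0,"rx":0,"ry":0,"rz":0,"fingers":0}]'; python3 -m creep '[{"x":0,"y":-0.1,"z":0,"rx":0,"ry":0,"rz":0,"fingers":0},{"x":0,"y":0,"z":0,"rx":0,"ry":0,"rz":0,"fingers":0}]'
```

```text
clock: 7.4
tcp_pos: [504.3, 199.3, 79.0]
tool_rot: [-0.0, 1.0, 0.011, -0.0]
contact_force: [-7.3, -1.4, 14.1]
gripper_width: 0.4
grip_force: 7.5
clock: 7.6
tcp_pos: [504.3, 200.4, 79.0]
tool_rot: [-0.0, 1.0, 0.011, 0.0]
contact_force: [-6.4, -0.3, 15.1]
gripper_width: 0.4
grip_force: 7.5
clock: 7.8
tcp_pos: [504.3, 201.2, 79.0]
tool_rot: [-0.0, 1.0, 0.011, 0.0]
contact_force: [-6.4, -0.9, 15.0]
gripper_width: 0.6
grip_force: 7.5
```

```bash
python3 -m creep '[{"x":0,"y":-0.1,"z":0,"rx":0,"ry":0,"rz":0,"fingers":0},{"x":0,"y":0,"z":0,"rx":0,"ry":0,"rz":0,"fingers":0}]'; python3 -m creep '[{"x":0,"y":-0.1,"z":0,"rx":0,"ry":0,"rz":0,"fingers":0},{"x":0,"y":0,"z":0,"rx":0,"ry":0,"rz":0,"fingers":0}]'
```

```text
clock: 8.0
tcp_pos: [504.3, 201.4, 78.9]
tool_rot: [0.001, 1.0, 0.011, -0.0]
contact_force: [-6.6, -4.9, 14.7]
gripper_width: 0.8
grip_force: 7.5
clock: 8.2
tcp_pos: [504.3, 201.6, 78.8]
tool_rot: [0.001, 1.0, 0.011, -0.0]
contact_force: [-5.6, -7.0, 14.7]
gripper_width: 0.2
grip_force: 7.5
```

The stop is touched: the force rises to 7 N at 104 mm of travel, and I predicted 104.6 mm. I'll ease the side load while still touching, then lift.

```bash
python3 -m creep '[{"x":0,"y":0.08,"z":0,"rx":0,"ry":0,"rz":0,"fingers":0},{"x":0,"y":0,"z":0,"rx":0,"ry":0,"rz":0,"fingers":0}]'; python3 -m creep '[{"x":0,"y":0,"z":-0.2,"rx":0,"ry":0,"rz":0,"fingers":0},{"x":0,"y":0,"z":-0.3,"rx":0,"ry":0,"rz":0,"fingers":0},{"x":0,"y":0,"z":-0.5,"rx":0,"ry":0,"rz":0,"fingers":0},{"x":0,"y":0,"z":-1,"rx":0,"ry":0,"rz":0,"fingers":0},{"x":0,"y":0,"z":-2,"rx":0,"ry":0,"rz":0,"fingers":0},{"x":0,"y":0,"z":-3,"rx":0,"ry":0,"rz":0,"fingers":0},{"x":0,"y":0,"z":-3,"rx":0,"ry":0,"rz":0,"fingers":0},{"x":0,"y":0,"z":-2,"rx":0,"ry":0,"rz":0,"fingers":0},{"x":0,"y":0,"z":0,"rx":0,"ry":0,"rz":0,"fingers":0},{"x":0,"y":0,"z":0,"rx":0,"ry":0,"rz":0,"fingers":0}]'; python3 look.py w3
```

```text
clock: 8.4
tcp_pos: [504.4, 201.5, 78.9]
tool_rot: [0.001, 1.0, 0.011, -0.0]
contact_force: [-5.4, -4.9, 15.1]
gripper_width: 0.3
grip_force: 7.5
clock: 9.4
tcp_pos: [504.2, 202.1, 197.3]
tool_rot: [-0.0, 1.0, 0.011, 0.0]
contact_force: [0.2, -0.1, -1.4]
gripper_width: 0.4
grip_force: 0.0
px (277.18772206869323, 200.60343466245558) ((277.0, 200.5), (55.0, 48.0), 90.0) pad@58 [504.81532815 200.48357292  58.        ] tcp [504.16322968 202.10461113 197.27976436] toolz [ 6.94703076e-04  2.24532253e-04 -9.99999733e-01] yaw 0.021950183220341243
in tool mm [  0.51894085   1.66410187 139.27981628]
in tool mm [  0.21646979 105.86613551 139.25780246]
```

View pics/w3.png

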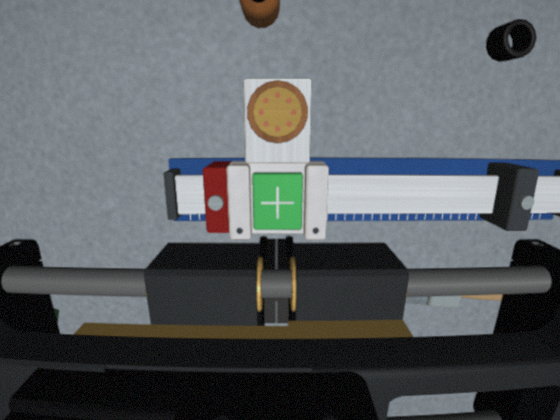

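The stage end block at column 229 meets the red stop, with no rail showing between them. I'll check the distance numerically.

```bash
python3 - <<'E'
from h import *
T=pose(); im=cv2.imread("pics/w3.png")
p=plane(ray("wrist",(277.2,200.6),T),58); r=plane(ray("wrist",(215,203),T),56)
print(np.linalg.norm((r-p)[:2]))
cv2.imwrite("pics/w3c.png",cv2.resize(im[150:245,160:340],None,fx=4,fy=4,interpolation=2))
E
```

```text
57.56728172832252
```

View pics/w3c.png

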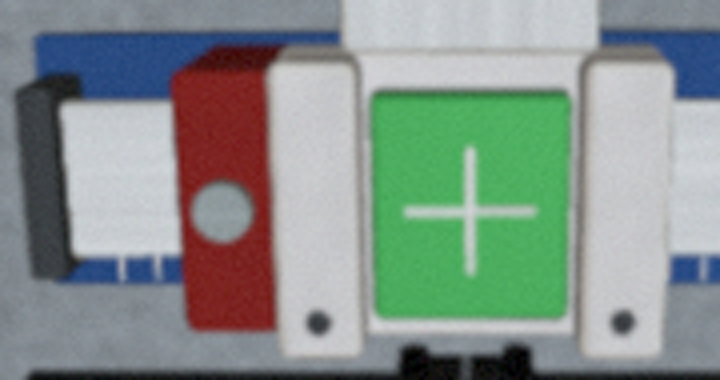

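The measured distance is 57.6 mm against 57 for contact, and the close-up shows no gap between stage and stop. The pad is up and the arm is clear, so I'm handing in.

```bash
python3 -c "
from station import bot
print(bot.close_job())"
```

```text
the job is handed in; nothing more can be done
None
```

The stage rests against the red stop (measured 57.6 mm between middles, 57 mm is contact), the pad is up so the brake holds, the arm is clear, and the job was handed in after about 10 s of robot time.

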